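# Tidy the network corner of the desk

### The arm

A 7-joint arm with a two-finger parallel gripper is mounted at the origin on the work surface. World frame = base frame: x ahead of the robot, y to its left, z up, the work surface at z = 0. Lengths are in m, angles in rad, forces in N, time in s.
With the tool pointing down it reaches from about 0.4 to 0.85 m from the base axis. Payload 10.4 kg.
Tool frame: the origin (TCP) lies at the very end of the fingers, on their centre line; the grasp point (between the pads) lies 19 mm behind it; z points along the fingers, y is the line along which they close (so a half turn about z gives the same grasp; the last joint's range is limited). The gripper opens to 87 mm and grips with 3 to 60 N. Pads are 19 mm wide; open, the fingers measure 117 mm over their backs; the gripper's body (75 mm by 190 mm) begins 51 mm behind the grasp point.
Start: joints at [-1.138, 0.332, -0.065, 1.46, 0.022, 1.35, -0.088], TCP at [0.275, 0.561, 0.223] pointing down, gripper open.
Joint ranges: [-2.6, 2.6], [-0.5, 2.12], [-1.47, 1.34], [0.16, 2.42], [-1.27, 4.41], [0.06, 2.06], [-2.6, 2.6]. Speed limits (rad/s): [2.22, 2.22, 2.79, 2.79, 3.14, 3.14, 3.14].

### API

Orientations are given as a unit quaternion [x, y, z, w].
In Python, from bench import * gives the robot as it stands.
- The arm moves only by the tool carry_out, never from a script. Its argument "deltas" is a list of rows, each an object with "hand": the finger opening in mm, from 0 to 87; "dp": the shift along the tool's x, y, z each as a share of 250 mm, from -1 to 1, a list of three; "spin": the turn about the tool's z as a share of pi rad, from -1 to 1. In form: [{"hand": hand, "dp": [dx, dy, dz], "spin": spin}, ...]. A call has 1 to 20 rows; each row is the pose to reach, as a shift and turn from the pose commanded when the call began, along the tool's axes at that moment, turning the shorter way round; what a row does not reach only later rows make up. A row lasts 1/10 s, in which the tool goes at most 50 mm and 8.59 degrees, less where a joint would pass 70% of its speed; a pose out of reach is approached as far as the arm can. A call with a number of a shift or a turn outside -1 to 1 is refused whole. A call with a gripper value outside its range is refused whole. The fingers move at their own pace and stop on an object; "force" is the grip in N (left out, the last holds). Time passes only in rows, so rows that repeat a pose let the fingers close. It gives the time, the measured TCP pose, the force, the opening and the grip force at its end, in the units of the state.
- read_state(): the state, without advancing time (a new reading comes with each control period).
- camera(name): name is "side" or "top"; returns the picture (480x640x3 uint8, red, green, blue); there is no depth.
- get_calibration(name): a dict with "fx", "fy", "cx", "cy" (pixels), "R" (3x3) and "t" (3): a world point X has camera coordinates R X + t. Camera axes: x right, y down, z forward; pixel columns grow to the right and rows downward; lengths in m; the calibration is good to about 2 mm. A picture is of the moment at which its call begins. get_calibration takes no time and is no camera call.
- close_job(): hands the job in; it is judged then, once.
The state is a dict: "time": time; "joint_positions": joint angles; "joint_vel": joint speeds; "joint_torque": joint torques, N m; "ee_pos": TCP position; "eef_rot": TCP orientation; "ft_force": force on the tool from outside, world axes, zero at the start; "torque": the same for the moment, N m; "width": finger opening in m; "grip_force": force on a finger pad.
Only numpy, scipy, OpenCV 4.12 (cv2) and the standard library are available. Lean on these libraries where they do the work, as an engineer would, in place of code of your own. Each camera call takes 0.05 s, during which the arm holds its last target. There are 200 camera calls.

### The job

Put the plug-in charger away: set it in the open desk drawer without dropping it, and slide the drawer fully shut. Also slide the three network boxes back under the little shelf into an even row: one box on each pale pad (any order), centred and square on it, with its back end up against the stop rail. Slide the boxes along the desk rather than lifting them, let go of everything, and leave the other things on the desk and the shelf where they stand.

Things in the scene. Friction and masses are not known exactly. Their poses are not given: they have to be found in the camera images.
- box_blue: Network box, slate blue with black vent slots on top, 110 mm long (x), 56 mm wide (y), 36 mm tall, about 0.32 kg (0.7 to 1.4 times), loose. Origin: centre of its underside; x along its length, the end with the lights and no sockets at -x, z up. Plain smooth sides.
- box_white: Network box, white with grey vent slots on top, 110 mm long (x), 56 mm wide (y), 36 mm tall, about 0.32 kg (0.7 to 1.4 times), loose. Origin: centre of its underside; x along its length, the end with the lights and no sockets at -x, z up. Plain smooth sides.
- box_grey: Network box, mid grey with dark vent slots on top, 110 mm long (x), 56 mm wide (y), 36 mm tall, about 0.32 kg (0.7 to 1.4 times), loose. Origin: centre of its underside; x along its length, the end with the lights and no sockets at -x, z up. Plain smooth sides.
- riser: Low light-wood shelf fixed on the desk, with an aluminium stop rail (25 mm high). Origin: on the desk, the middle box's home; x into the shelf, away from the robot, y along the row. Board: x -35 to +25, y -245 to +245 mm, underside 100, top 118 mm high; legs 18 mm thick under it at y -236 and +236. Rail's near face at x = +55, y -230 to +230. Three pale pads lie at y -145, 0, +145.
- bay0 (a point): On the desk: where a box's origin lies when home on the pad at riser y = -145 mm, back end touching the rail; axes as the riser's. Pads are thin felt marks without height, 62 mm wide, riser x -61 to +55 mm. A homed box sticks out 20 mm in front of the board; an upright gripper's body would strike the board there, so lean the tool back towards the robot (about 35 degrees works).
- bay1 (a point): The same for the middle pad.
- bay2 (a point): The same for the pad at y = +145 mm of the riser.
- charger: Plug-in wall charger, slate grey block 66 mm long (x), 46 mm wide (y), 40 mm tall, with two brass prongs that stick out 16 mm at its -x end; 0.14 kg (0.7 to 1.4 times), loose, lying in front of the boxes. Origin: centre of the block's underside; z up.
- unit_drawer0 (a joint): The single drawer of a wooden unit fixed on the desk (270 mm deep, 190 wide, 85 tall), front towards the robot; a blue glasses case (45 mm tall) is fixed on the rear of its top. How far it is open, in m: 0 = fully shut, grows as it slides out along -x of point drawer_in; starts 0.11 to 0.13 open. Slides with about 1 N of friction and some damping, and stays where it is left.
- drawer_in (a point): Point on the drawer's inner floor (22 mm above the desk), on its midline, 52 mm behind the inside of its front; moves with the drawer (its +x is the way the drawer slides shut). Inside, the drawer is 225 mm (x) by 148 mm (y), walls 41 mm high above this floor; the white front's top is 72 mm above the desk. The unit's roof is 51 mm above this floor, so the charger fits under it lying as it starts.
- unit_drawer0_handle (a point): Middle of the drawer's steel bar handle: 11 mm thick, about 95 mm long along y, 47 mm above the desk, centred 35 mm in front of the drawer's white front. It can be pushed on.
- tower: Tall slate-grey oval modem, 156 x 74 mm, 230 mm tall. Bystander, loose. Origin: centre of the underside.
- mug: Blue mug, 80 mm across, 92 mm tall. Bystander, loose. Origin: centre of the underside.
- phone: Black phone lying flat, 150 x 72 x 9 mm. Bystander, loose. Origin: centre of the underside.
- plantpot: Small terracotta pot with a succulent, 64 mm across, 75 mm tall, standing on the shelf board. Bystander, loose. Origin: centre of the underside.
- remote: Black remote control lying flat, 160 x 45 x 20 mm. Bystander, loose. Origin: centre of the underside.
Mind the look-alikes: they are no part of the job. What is shaped like the box_blue but green or purple is not meant.

How it is judged:
At the end, for the whole second after the job is handed in: Each of the three bays holds one network box within 8 mm of home along and across the row and within 5 degrees of square to the shelf, flat on the desk; the drawer is shut to within 6 mm with the charger lying inside it; all are at rest (((x of box_blue in the frame of bay0 between -0.008 and 0.008 m and y of box_blue in the frame of bay0 between -0.008 and 0.008 m and angle between the x axis of box_blue and the x axis of riser, either way round below 0.09 rad) or (x of box_white in the frame of bay0 between -0.008 and 0.008 m and y of box_white in the frame of bay0 between -0.008 and 0.008 m and angle between the x axis of box_white and the x axis of riser, either way round below 0.09 rad) or (x of box_grey in the frame of bay0 between -0.008 and 0.008 m and y of box_grey in the frame of bay0 between -0.008 and 0.008 m and angle between the x axis of box_grey and the x axis of riser, either way round below 0.09 rad)) and ((x of box_blue in the frame of bay1 between -0.008 and 0.008 m and y of box_blue in the frame of bay1 between -0.008 and 0.008 m and angle between the x axis of box_blue and the x axis of riser, either way round below 0.09 rad) or (x of box_white in the frame of bay1 between -0.008 and 0.008 m and y of box_white in the frame of bay1 between -0.008 and 0.008 m and angle between the x axis of box_white and the x axis of riser, either way round below 0.09 rad) or (x of box_grey in the frame of bay1 between -0.008 and 0.008 m and y of box_grey in the frame of bay1 between -0.008 and 0.008 m and angle between the x axis of box_grey and the x axis of riser, either way round below 0.09 rad)) and ((x of box_blue in the frame of bay2 between -0.008 and 0.008 m and y of box_blue in the frame of bay2 between -0.008 and 0.008 m and angle between the x axis of box_blue and the x axis of riser, either way round below 0.09 rad) or (x of box_white in the frame of bay2 between -0.008 and 0.008 m and y of box_white in the frame of bay2 between -0.008 and 0.008 m and angle between the x axis of box_white and the x axis of riser, either way round below 0.09 rad) or (x of box_grey in the frame of bay2 between -0.008 and 0.008 m and y of box_grey in the frame of bay2 between -0.008 and 0.008 m and angle between the x axis of box_grey and the x axis of riser, either way round below 0.09 rad)) and angle between each of box_blue, box_white, box_grey's own z axis and vertical below 0.06 rad and height (world z) of each of box_blue, box_white, box_grey below 0.006 m and linear speed of each of box_blue, box_white, box_grey, charger below 0.02 m/s and value of joint unit_drawer0 below 0.006 m and x of charger in the frame of drawer_in between -0.055 and 0.175 m and y of charger in the frame of drawer_in between -0.075 and 0.075 m and z of charger in the frame of drawer_in between -0.006 and 0.05 m); the robot touches nothing.
It fails at once if a network box is lifted (its origin more than 30 mm above the desk) (height (world z) of any of box_blue, box_white, box_grey above 0.03 m).
It fails at once if the charger is dropped (faster than 1 m/s while the fingers do not touch it: a fall of some 50 mm) (linear speed of charger above 1 m/s and contact force between charger and the fingers below 0.2 N).
It fails at once if a bystander is moved more than 30 mm (distance of any of tower, mug, phone, plantpot, remote from where it was at the start of the episode above 0.03 m).
It also fails if it takes over 72 s, if anything falls off the work surface, if the arm or the gripper's body presses on something with over 40 N, if the wrist force passes 120 N, or if a joint passes its speed limit or range.

## Working session

There is one attempt and no reset: what is moved stays moved. The work goes in short steps, Python scripts to look and compute and a tool call to move; the robot and the scene stay as the last step left them, time stands still between calls to the robot, and variables do not carry over. Pictures are saved under pics/ and viewed, at most 10 in all, crops included, and the job is handed in when it is done.

Besides the shell and the picture viewer there is one more tool, called after "Request:" by a JSON object that holds its "fn" and its "kwargs". carry_out: Moves the arm, as the interface text tells. Its arguments: {"type":"object","properties":{"deltas":{"type":"array","items":{"type":"object","properties":{"hand":{"type":"number"},"dp":{"type":"array","items":{"type":"number","minimum":-1,"maximum":1}},"spin":{"type":"number","minimum":-1,"maximum":1}}}},"force":{"type":"number"}},"required":["deltas"]}

```bash
mkdir -p pics; ls
python3 - <<'E'
from bench import *
import cv2,numpy as np
for n in("top","side"):
    cv2.imwrite(f"pics/{n}0.png",cv2.cvtColor(camera(n),cv2.COLOR_RGB2BGR))
    print(n,get_calibration(n))
s=read_state();print({k:s[k] for k in("time","ee_pos","eef_rot","width","ft_force")})
E
```

```text
pics
top {'fx': 441.7141645511403, 'fy': 441.7141645511403, 'cx': 323.87919463743935, 'cy': 245.29890091074276, 'R': array([[-0.00898752, -0.99984365,  0.01522818],
       [-0.99091556,  0.00686165, -0.13431033],
       [ 0.13418484, -0.01629696, -0.9908223 ]]), 't': array([0.02440573, 0.51404857, 1.0515996 ])}
side {'fx': 500.9971527695223, 'fy': 500.9971527695223, 'cx': 311.99073475041894, 'cy': 239.03059352024798, 'R': array([[ 0.77094201, -0.63690461,  0.00096812],
       [-0.47287142, -0.57340477, -0.66902884],
       [ 0.42666268,  0.51532464, -0.74323582]]), 't': array([-0.36348532,  0.30447876,  1.11421093])}
{'time': 0.1, 'ee_pos': array([0.27495295, 0.56088173, 0.22183697]), 'eef_rot': array([ 2.25902958e-01,  9.74149598e-01, -6.33299311e-04, -1.19594161e-04]), 'width': 0.0869885839601878, 'ft_force': array([-0.00227816,  0.49566323, -0.06639556])}
```

View pics/top0.png

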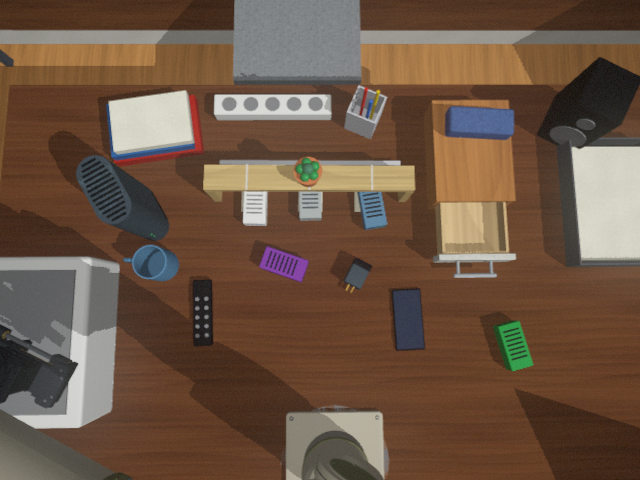

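View pics/side0.png

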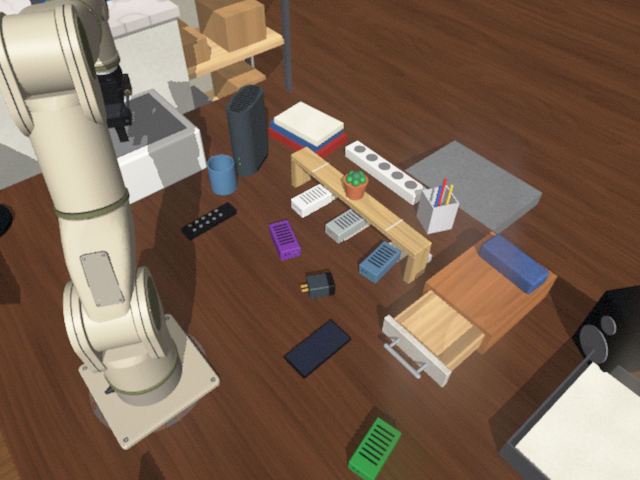

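The top view shows the white box at (255,207), grey at (311,205), blue at (372,209) and the charger at (357,274). The drawer front is at (475,257) and the handle at (475,268). Next I'll measure from an enlarged crop.

```bash
python3 - <<'E'
import cv2
im=cv2.imread("pics/top0.png")[150:300,190:430]
cv2.imwrite("pics/c1.png",cv2.resize(im,None,fx=3.3,fy=3.3,interpolation=cv2.INTER_CUBIC))
E
cat > h.py <<'E'
from bench import *
import cv2,numpy as np
def ray(n,u,v,z):
    c=get_calibration(n);R,t=c["R"],c["t"]
    d=R.T@np.array([(u-c["cx"])/c["fx"],(v-c["cy"])/c["fy"],1]);o=-R.T@t
    return o+d*(z-o[2])/d[2]
def proj(n,X):
    c=get_calibration(n);p=c["R"]@np.array(X)+c["t"]
    return c["fx"]*p[0]/p[2]+c["cx"],c["fy"]*p[1]/p[2]+c["cy"]
E
python3 - <<'E'
from h import *
im=cv2.imread("pics/top0.png");hsv=cv2.cvtColor(im,cv2.COLOR_BGR2HSV)
def px(l):
    for (u,v) in l: print((u,v),hsv[v,u])
px([(255,222),(311,216),(372,222),(358,268),(230,179),(300,162),(475,257),(475,272),(358,200)])
E
```

```text
(255, 222) [ 30   5 215]
(311, 216) [ 84   7 178]
(372, 222) [103 100 160]
(358, 268) [100  43  89]
(230, 179) [ 21  99 195]
(300, 162) [ 11 147 151]
(475, 257) [ 25   8 200]
(475, 272) [ 11 119 109]
(358, 200) [ 30  17 122]
```

View pics/c1.png

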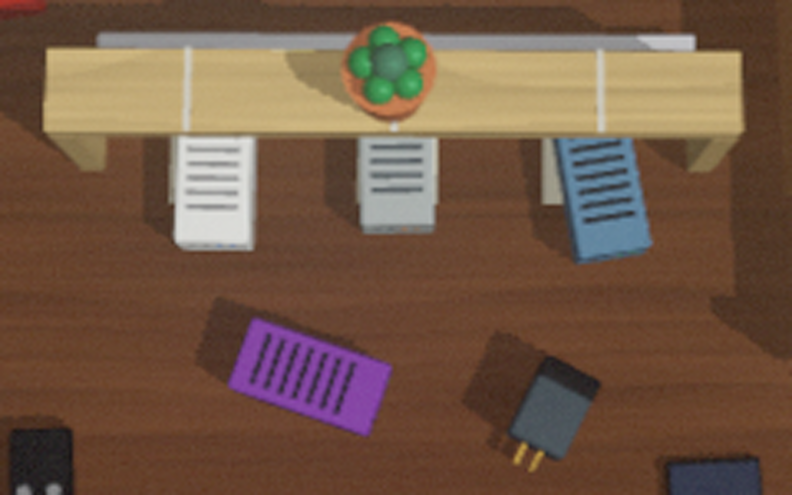

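The crop shows the boxes' front ends at crop rows of about 245 (white), 228 (grey) and 255 (blue). The white lines on the board mark the bays, at columns 188, 393 and 600. White and grey are nearly square, blue is rotated by about 10°, and the charger points down-left.

Run:
```python
from h import *
np.set_printoptions(precision=4,suppress=True)
c=get_calibration("top");print("cam",-c["R"].T@c["t"])
P=lambda x,y,z:ray("top",x/3.3+190-.35,y/3.3+150-.35,z)
print("board top near",P(45,131,.118),P(742,134,.118),"far",P(46,48,.118),P(742,52,.118))
print("board lines far ends",P(188,48,.118),P(600,50,.118))
print("rail ends near top",P(98,46,.025),P(695,49,.025), "far",P(98,34,.025),P(695,36,.025))
print("padL front",P(170,204,0),P(543,204,0),P(563,204,0))
for n,q in dict(white=[(180,138),(174,242),(253,245),(256,138)],grey=[(359,138),(361,227),(433,228),(436,138)],blue=[(557,138),(577,255),(651,244),(632,138)]).items():
    print(n,*[P(*a,.036)[:2] for a in q])
print("charger",*[P(*a,.04)[:2] for a in[(552,357),(599,382),(510,434),(557,459)]],"prong",P(517,463,.02),P(534,469,.02))
D=lambda u,v,z:ray("top",u,v,z)
print("front",D(434,256.5,.072),D(515,257,.072),"handle",D(457,276,.047),D(494,274.5,.047),"drawer back/unit roof front",D(435,200,.085),D(514,201,.085))
print("phone",D(392,290,.009),D(420,288,.009),D(397,351,.009),D(424,349,.009),"remote",D(193,281,.02),D(212,345,.02))
print("mug",D(154,262,.092),"purple",P(255,318,.036),P(390,367,.036),P(230,386,.036),P(368,435,.036),"tower base",D(140,240,.0))
# charger colour mask, drawer mask
im=cv2.imread("pics/top0.png")
```

```text
cam [0.3685 0.038  1.1106]
board top near [0.6346 0.2976 0.118 ] [ 0.63   -0.1892  0.118 ] far [0.6944 0.2986 0.118 ] [ 0.6895 -0.1914  0.118 ]
board lines far ends [0.694  0.1992 0.118 ] [ 0.6914 -0.0909  0.118 ]
rail ends near top [0.7264 0.2833 0.025 ] [ 0.7221 -0.1765  0.025 ] far [0.7359 0.2835 0.025 ] [ 0.7325 -0.1769  0.025 ]
padL front [0.6076 0.2305 0.    ] [ 0.606  -0.0589  0.    ] [ 0.6059 -0.0745  0.    ]
white [0.6506 0.2175] [0.5709 0.2208] [0.5683 0.1619] [0.6503 0.1603]
grey [0.65   0.0826] [0.5815 0.0812] [0.5804 0.0272] [0.6497 0.0244]
blue [ 0.6492 -0.0673] [ 0.5592 -0.0805] [ 0.5672 -0.1363] [ 0.6489 -0.1242]
charger [ 0.4821 -0.0599] [ 0.4633 -0.0943] [ 0.4255 -0.028 ] [ 0.407  -0.0622] prong [ 0.405  -0.0341  0.02  ] [ 0.4004 -0.0467  0.02  ]
front [ 0.4805 -0.2403  0.072 ] [ 0.4779 -0.4338  0.072 ] handle [ 0.4354 -0.3008  0.047 ] [ 0.4383 -0.3911  0.047 ] drawer back/unit roof front [ 0.6146 -0.245   0.085 ] [ 0.6112 -0.4346  0.085 ]
phone [ 0.4042 -0.1487  0.009 ] [ 0.4086 -0.2188  0.009 ] [ 0.2558 -0.1565  0.009 ] [ 0.2598 -0.2229  0.009 ] remote [0.43   0.3421 0.02  ] [0.2757 0.2918 0.02  ]
mug [0.4704 0.4127 0.092 ] purple [0.5132 0.1599 0.036 ] [0.4759 0.0599 0.036 ] [0.4627 0.1779 0.036 ] [0.4258 0.0763 0.036 ] tower base [0.5356 0.4841 0.    ]
```

```bash
cat >> h.py <<'E'
import json
def plan(wps,start=None):
    """wps: (x,y,z,yaw,hand,nrows,hold) ; prints rows linear-interpolated over nrows, then hold repeats"""
    s=read_state();p=np.array(s["ee_pos"]);q=s["eef_rot"]
    from scipy.spatial.transform import Rotation as Ro
    R=Ro.from_quat(q).as_matrix();yaw=np.arctan2(-R[0,1],R[1,1])
    if start is not None: p=np.array(start[:3]);yaw=start[3]
    c,si=np.cos(yaw),np.sin(yaw);R=np.array([[-c,-si,0],[-si,c,0],[0,0,-1]])
    print("at",np.round(p,4),"yaw",round(float(yaw),4),"t",s["time"],"F",np.round(s["ft_force"],1))
    cur=np.r_[p,yaw];out=[]
    for x,y,z,th,h,n,hold in wps:
        t=np.array([x,y,z,th])
        for k in list(range(1,n+1))+[n]*hold:
            w=cur+(t-cur)*k/n
            d=R.T@(w[:3]-p)/.25
            out.append(dict(hand=h,dp=[round(float(a),3)+0 for a in d],spin=round(float(-(w[3]-yaw)/np.pi),3)))
        cur=t
    print(len(out));print(json.dumps(out,separators=(",",":")))
E
python3 - <<'E'
from h import *
print([ray("top",*a)[:2].round(3) for a in[(145,215,0),(307.5,170,.17)]])
plan([(.275,.50,.27,-.456,87,2,0),(.38,.25,.22,-.03,87,6,1),(.584,.190,.13,-.03,87,6,1),(.584,.190,.012,-.03,87,4,0)])
E
```

```text
[array([0.6  , 0.474]), array([0.663, 0.057])]
at [0.275  0.5609 0.2218] yaw -0.4557 t 0.1 F [-0.   0.5 -0.1]
20
[{"hand":87,"dp":[-0.054,-0.109,-0.096],"spin":0.0},{"hand":87,"dp":[-0.107,-0.219,-0.193],"spin":0.0},{"hand":87,"dp":[-0.244,-0.337,-0.159],"spin":-0.023},{"hand":87,"dp":[-0.38,-0.456,-0.126],"spin":-0.045},{"hand":87,"dp":[-0.516,-0.575,-0.093],"spin":-0.068},{"hand":87,"dp":[-0.652,-0.694,-0.059],"spin":-0.09},{"hand":87,"dp":[-0.788,-0.813,-0.026],"spin":-0.113},{"hand":87,"dp":[-0.925,-0.932,0.007],"spin":-0.136},{"hand":87,"dp":[-0.925,-0.932,0.007],"spin":-0.136},{"hand":87,"dp":[-1.064,-0.908,0.067],"spin":-0.136},{"hand":87,"dp":[-1.204,-0.884,0.127],"spin":-0.136},{"hand":87,"dp":[-1.344,-0.86,0.187],"spin":-0.136},{"hand":87,"dp":[-1.484,-0.836,0.247],"spin":-0.136},{"hand":87,"dp":[-1.623,-0.812,0.307],"spin":-0.136},{"hand":87,"dp":[-1.763,-0.788,0.367],"spin":-0.136},{"hand":87,"dp":[-1.763,-0.788,0.367],"spin":-0.136},{"hand":87,"dp":[-1.763,-0.788,0.485],"spin":-0.136},{"hand":87,"dp":[-1.763,-0.788,0.603],"spin":-0.136},{"hand":87,"dp":[-1.763,-0.788,0.721],"spin":-0.136},{"hand":87,"dp":[-1.763,-0.788,0.839],"spin":-0.136}]
```

Request:
{"fn": "carry_out", "kwargs": {"deltas": [{"hand": 87,"dp": [-0.107,-0.219,-0.193],"spin": 0},{"hand": 87,"dp": [-0.107,-0.219,-0.193],"spin": 0},{"hand": 87,"dp": [-0.38,-0.456,-0.126],"spin": -0.045},{"hand": 87,"dp": [-0.652,-0.694,-0.059],"spin": -0.09},{"hand": 87,"dp": [-0.925,-0.932,0.007],"spin": -0.136},{"hand": 87,"dp": [-0.925,-0.932,0.007],"spin": -0.136},{"hand": 87,"dp": [-0.925,-0.932,0.007],"spin": -0.136},{"hand": 87,"dp": [-0.925,-0.932,0.007],"spin": -0.136},{"hand": 87,"dp": [-0.925,-0.932,0.007],"spin": -0.136}]}}

```text
time: 1.0
ee_pos: [0.3815, 0.2461, 0.2201]
eef_rot: [0.017, 1.0, -0.001, -0.0]
ft_force: [-0.5, -0.2, 0.8]
width: 0.087
grip_force: 0.0
```

Run:
```python
from h import *
plan([(.584,.190,.13,-.03,87,6,2),(.584,.190,.012,-.03,87,4,2)])
```

```text
at [0.3815 0.2461 0.2201] yaw -0.0348 t 1.0 F [-0.5 -0.2  0.8]
14
[{"hand":87,"dp":[-0.136,-0.033,0.06],"spin":-0.0},{"hand":87,"dp":[-0.272,-0.065,0.12],"spin":-0.001},{"hand":87,"dp":[-0.409,-0.098,0.18],"spin":-0.001},{"hand":87,"dp":[-0.545,-0.131,0.24],"spin":-0.001},{"hand":87,"dp":[-0.681,-0.163,0.3],"spin":-0.001},{"hand":87,"dp":[-0.817,-0.196,0.36],"spin":-0.002},{"hand":87,"dp":[-0.817,-0.196,0.36],"spin":-0.002},{"hand":87,"dp":[-0.817,-0.196,0.36],"spin":-0.002},{"hand":87,"dp":[-0.817,-0.196,0.478],"spin":-0.002},{"hand":87,"dp":[-0.817,-0.196,0.596],"spin":-0.002},{"hand":87,"dp":[-0.817,-0.196,0.714],"spin":-0.002},{"hand":87,"dp":[-0.817,-0.196,0.832],"spin":-0.002},{"hand":87,"dp":[-0.817,-0.196,0.832],"spin":-0.002},{"hand":87,"dp":[-0.817,-0.196,0.832],"spin":-0.002}]
```

Run:
```python
from h import *
plan([(.584,.190,.13,-.03,87,1,0),(.584,.190,.012,-.03,87,1,0)],(.38,.25,.22,-.0285))
```

```text
at [0.38 0.25 0.22] yaw -0.0285 t 1.0 F [-0.5 -0.2  0.8]
2
[{"hand":87,"dp":[-0.823,-0.217,0.36],"spin":0.0},{"hand":87,"dp":[-0.823,-0.217,0.832],"spin":0.0}]
```

Request:
{"fn": "carry_out", "kwargs": {"deltas": [{"hand": 87,"dp": [-0.41,-0.108,0.18],"spin": 0},{"hand": 87,"dp": [-0.41,-0.108,0.18],"spin": 0},{"hand": 87,"dp": [-0.6,-0.16,0.27],"spin": 0},{"hand": 87,"dp": [-0.823,-0.217,0.36],"spin": 0},{"hand": 87,"dp": [-0.823,-0.217,0.36],"spin": 0},{"hand": 87,"dp": [-0.823,-0.217,0.36],"spin": 0},{"hand": 87,"dp": [-0.823,-0.217,0.36],"spin": 0},{"hand": 87,"dp": [-0.823,-0.217,0.48],"spin": 0},{"hand": 87,"dp": [-0.823,-0.217,0.6],"spin": 0},{"hand": 87,"dp": [-0.823,-0.217,0.72],"spin": 0},{"hand": 87,"dp": [-0.823,-0.217,0.832],"spin": 0},{"hand": 87,"dp": [-0.823,-0.217,0.832],"spin": 0},{"hand": 87,"dp": [-0.823,-0.217,0.832],"spin": 0},{"hand": 87,"dp": [-0.823,-0.217,0.832],"spin": 0}]}}

```text
time: 2.4
ee_pos: [0.5852, 0.1912, 0.0151]
eef_rot: [0.014, 1.0, 0.001, 0.001]
ft_force: [-0.3, 0.6, 0.1]
width: 0.0871
grip_force: 0.0
```

Request:
{"fn": "carry_out", "kwargs": {"deltas": [{"hand": 50,"dp": [0,0,0],"spin": 0},{"hand": 50,"dp": [0,0,0],"spin": 0},{"hand": 50,"dp": [0,0,0],"spin": 0},{"hand": 50,"dp": [0,0,0],"spin": 0},{"hand": 50,"dp": [0,0,0],"spin": 0},{"hand": 50,"dp": [0,0,0],"spin": 0},{"hand": 50,"dp": [-0.004,0.009,0],"spin": -0.001},{"hand": 50,"dp": [-0.008,0.018,0],"spin": -0.003},{"hand": 50,"dp": [-0.012,0.026,0],"spin": -0.005},{"hand": 50,"dp": [-0.016,0.034,0],"spin": -0.006},{"hand": 50,"dp": [-0.016,0.034,0],"spin": -0.006},{"hand": 50,"dp": [-0.016,0.034,0],"spin": -0.006},{"hand": 50,"dp": [-0.016,0.034,0],"spin": -0.006}], "force": 15}}

```text
time: 3.7
ee_pos: [0.589, 0.1976, 0.013]
eef_rot: [0.005, 1.0, -0.0, 0.0]
ft_force: [-0.4, -4.7, 4.8]
width: 0.0557
grip_force: 14.8
```

Run:
```python
from h import *
cv2.imwrite("pics/t1.png",cv2.cvtColor(camera("top"),cv2.COLOR_RGB2BGR)[130:300,190:430].repeat(3,0).repeat(3,1))
plan([])
```

```text
at [0.589  0.1977 0.013 ] yaw -0.0106 t 3.75 F [ 0.  -3.7  4.5]
0
[]
```

View pics/t1.png

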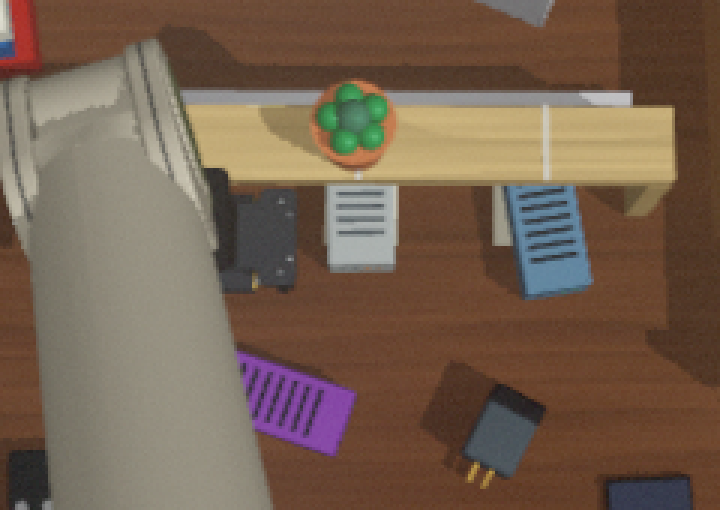

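The arm hides the white box. The grip is closed at 55.7 mm, which matches the box width. I'll nudge 2 mm in y, release and go on to blue.

Run:
```python
from h import *
plan([(.588,.2008,.012,-.0095,50,2,1),(.588,.2008,.012,-.0095,87,1,3),(.588,.2008,.14,-.0095,87,1,0),(.56,.06,.14,.07,87,1,0)],(.588,.1986,.012,-.0095))
plan([(.574,-.107,.14,.146,87,1,0),(.574,-.107,.012,.146,87,1,0)],(.56,.06,.14,.07))
```

```text
at [0.588  0.1986 0.012 ] yaw -0.0095 t 3.75 F [ 0.  -3.7  4.5]
9
[{"hand":50,"dp":[0.0,0.004,0.0],"spin":-0.0},{"hand":50,"dp":[0.0,0.009,0.0],"spin":-0.0},{"hand":50,"dp":[0.0,0.009,0.0],"spin":-0.0},{"hand":87,"dp":[0.0,0.009,0.0],"spin":-0.0},{"hand":87,"dp":[0.0,0.009,0.0],"spin":-0.0},{"hand":87,"dp":[0.0,0.009,0.0],"spin":-0.0},{"hand":87,"dp":[0.0,0.009,0.0],"spin":-0.0},{"hand":87,"dp":[0.0,0.009,-0.512],"spin":-0.0},{"hand":87,"dp":[0.107,-0.555,-0.512],"spin":-0.025}]
at [0.56 0.06 0.14] yaw 0.07 t 3.75 F [ 0.  -3.7  4.5]
2
[{"hand":87,"dp":[-0.009,-0.67,0.0],"spin":-0.024},{"hand":87,"dp":[-0.009,-0.67,0.512],"spin":-0.024}]
```

Request:
{"fn": "carry_out", "kwargs": {"deltas": [{"hand": 50,"dp": [0,0.005,0],"spin": 0},{"hand": 50,"dp": [0,0.01,0],"spin": 0},{"hand": 50,"dp": [0,0.01,0],"spin": 0},{"hand": 87,"dp": [0,0.01,0],"spin": 0},{"hand": 87,"dp": [0,0.01,0],"spin": 0},{"hand": 87,"dp": [0,0.01,0],"spin": 0},{"hand": 87,"dp": [0,0.01,0],"spin": 0},{"hand": 87,"dp": [0,0.01,-0.2],"spin": 0},{"hand": 87,"dp": [0,0.01,-0.4],"spin": 0},{"hand": 87,"dp": [0,0.01,-0.512],"spin": 0},{"hand": 87,"dp": [0,0.01,-0.512],"spin": 0},{"hand": 87,"dp": [0.05,-0.25,-0.512],"spin": -0.012},{"hand": 87,"dp": [0.107,-0.555,-0.512],"spin": -0.025},{"hand": 87,"dp": [0.107,-0.555,-0.512],"spin": -0.025},{"hand": 87,"dp": [0.107,-0.555,-0.512],"spin": -0.025}]}}

```text
time: 5.25
ee_pos: [0.5594, 0.0526, 0.1403]
eef_rot: [-0.03, 1.0, -0.001, -0.001]
ft_force: [0.5, 0.1, -0.2]
width: 0.087
grip_force: 0.0
```

Request:
{"fn": "carry_out", "kwargs": {"deltas": [{"hand": 87,"dp": [-0.009,-0.2,0],"spin": -0.012},{"hand": 87,"dp": [-0.009,-0.4,0],"spin": -0.024},{"hand": 87,"dp": [-0.009,-0.67,0],"spin": -0.024},{"hand": 87,"dp": [-0.009,-0.67,0],"spin": -0.024},{"hand": 87,"dp": [-0.009,-0.67,0],"spin": -0.024},{"hand": 87,"dp": [-0.009,-0.67,0],"spin": -0.024},{"hand": 87,"dp": [-0.009,-0.67,0.15],"spin": -0.024},{"hand": 87,"dp": [-0.009,-0.67,0.3],"spin": -0.024},{"hand": 87,"dp": [-0.009,-0.67,0.42],"spin": -0.024},{"hand": 87,"dp": [-0.009,-0.67,0.512],"spin": -0.024},{"hand": 87,"dp": [-0.009,-0.67,0.512],"spin": -0.024},{"hand": 87,"dp": [-0.009,-0.67,0.512],"spin": -0.024},{"hand": 87,"dp": [-0.009,-0.67,0.512],"spin": -0.024}]}}

```text
time: 6.55
ee_pos: [0.5754, -0.1062, 0.0143]
eef_rot: [-0.073, 0.997, 0.0, 0.001]
ft_force: [0.1, -0.9, 0.5]
width: 0.0869
grip_force: 0.0
```

Run:
```python
from h import *
# row axis of bay0 at grip x
for x in(.574,.59): print(x,-.091-.0095*(x-.6664))
plan([(.574,-.107,.012,.146,50,1,6),(.588,-.0903,.012,-.0095,50,5,4)],(.574,-.107,.012,.146))
plan([])
```

```text
0.574 -0.0901222
0.59 -0.0902742
at [ 0.574 -0.107  0.012] yaw 0.146 t 6.55 F [ 0.1 -0.9  0.5]
16
[{"hand":50,"dp":[0.0,0.0,0.0],"spin":-0.0},{"hand":50,"dp":[0.0,0.0,0.0],"spin":-0.0},{"hand":50,"dp":[0.0,0.0,0.0],"spin":-0.0},{"hand":50,"dp":[0.0,0.0,0.0],"spin":-0.0},{"hand":50,"dp":[0.0,0.0,0.0],"spin":-0.0},{"hand":50,"dp":[0.0,0.0,0.0],"spin":-0.0},{"hand":50,"dp":[0.0,0.0,0.0],"spin":-0.0},{"hand":50,"dp":[-0.013,0.012,0.0],"spin":0.01},{"hand":50,"dp":[-0.026,0.023,0.0],"spin":0.02},{"hand":50,"dp":[-0.039,0.035,0.0],"spin":0.03},{"hand":50,"dp":[-0.052,0.046,0.0],"spin":0.04},{"hand":50,"dp":[-0.065,0.058,0.0],"spin":0.049},{"hand":50,"dp":[-0.065,0.058,0.0],"spin":0.049},{"hand":50,"dp":[-0.065,0.058,0.0],"spin":0.049},{"hand":50,"dp":[-0.065,0.058,0.0],"spin":0.049},{"hand":50,"dp":[-0.065,0.058,0.0],"spin":0.049}]
at [ 0.5754 -0.1062  0.0143] yaw 0.1452 t 6.55 F [ 0.1 -0.9  0.5]
0
[]
```

Request:
{"fn": "carry_out", "kwargs": {"deltas": [{"hand": 50,"dp": [0,0,0],"spin": 0},{"hand": 50,"dp": [0,0,0],"spin": 0},{"hand": 50,"dp": [0,0,0],"spin": 0},{"hand": 50,"dp": [0,0,0],"spin": 0},{"hand": 50,"dp": [0,0,0],"spin": 0},{"hand": 50,"dp": [0,0,0],"spin": 0},{"hand": 50,"dp": [-0.01,0.012,0],"spin": 0.01},{"hand": 50,"dp": [-0.02,0.024,0],"spin": 0.02},{"hand": 50,"dp": [-0.035,0.036,0],"spin": 0.03},{"hand": 50,"dp": [-0.05,0.048,0],"spin": 0.04},{"hand": 50,"dp": [-0.063,0.06,0],"spin": 0.05},{"hand": 50,"dp": [-0.063,0.06,0],"spin": 0.05},{"hand": 50,"dp": [-0.063,0.06,0],"spin": 0.05},{"hand": 50,"dp": [-0.063,0.06,0],"spin": 0.05},{"hand": 50,"dp": [-0.063,0.06,0],"spin": 0.05}], "force": 20}}

```text
time: 8.05
ee_pos: [0.5879, -0.0899, 0.0129]
eef_rot: [0.006, 1.0, 0.0, 0.0]
ft_force: [1.0, -0.5, 1.1]
width: 0.0556
grip_force: 20.0
```

Run:
```python
from h import *
plan([])
```

```text
at [ 0.5879 -0.0899  0.0129] yaw -0.0124 t 8.05 F [ 1.  -0.5  1.1]
0
[]
```

Run:
```python
from h import *
plan([(.5874,-.0899,.13,-.0111,87,1,0),(.439,-.058,.13,-.516,87,1,0),(.439,-.058,.01,-.516,87,1,0)],(.5874,-.0899,.012,-.0111))
```

```text
at [ 0.5874 -0.0899  0.012 ] yaw -0.0111 t 8.05 F [ 1.  -0.5  1.1]
3
[{"hand":87,"dp":[0.0,0.0,-0.472],"spin":-0.0},{"hand":87,"dp":[0.595,0.121,-0.472],"spin":0.161},{"hand":87,"dp":[0.595,0.121,0.008],"spin":0.161}]
```

Request:
{"fn": "carry_out", "kwargs": {"deltas": [{"hand": 87,"dp": [0,0,0],"spin": 0},{"hand": 87,"dp": [0,0,0],"spin": 0},{"hand": 87,"dp": [0,0,0],"spin": 0},{"hand": 87,"dp": [0,0,0],"spin": 0},{"hand": 87,"dp": [0,0,-0.2],"spin": 0},{"hand": 87,"dp": [0,0,-0.4],"spin": 0},{"hand": 87,"dp": [0.1,0.02,-0.472],"spin": 0.02},{"hand": 87,"dp": [0.25,0.05,-0.472],"spin": 0.06},{"hand": 87,"dp": [0.42,0.08,-0.472],"spin": 0.1},{"hand": 87,"dp": [0.595,0.121,-0.472],"spin": 0.161},{"hand": 87,"dp": [0.595,0.121,-0.472],"spin": 0.161},{"hand": 87,"dp": [0.595,0.121,-0.472],"spin": 0.161}]}}

```text
time: 9.25
ee_pos: [0.4388, -0.0572, 0.1312]
eef_rot: [0.256, 0.967, 0.001, 0.0]
ft_force: [1.2, -0.9, 0.5]
width: 0.0869
grip_force: 0.0
```

Run:
```python
from h import *
cv2.imwrite("pics/t2.png",cv2.cvtColor(camera("top"),cv2.COLOR_RGB2BGR))
cv2.imwrite("pics/s2.png",cv2.cvtColor(camera("side"),cv2.COLOR_RGB2BGR))
a=cv2.imread("pics/t2.png")[150:300,190:430];b=cv2.imread("pics/s2.png")[170:310,270:450]
cv2.imwrite("pics/m2.png",np.hstack([cv2.resize(a,(480,300)),cv2.resize(b,(320,300))]))
plan([])
```

```text
at [ 0.44   -0.0577  0.1312] yaw -0.5168 t 9.35 F [ 0.1  0.  -0.5]
0
[]
```

View pics/m2.png

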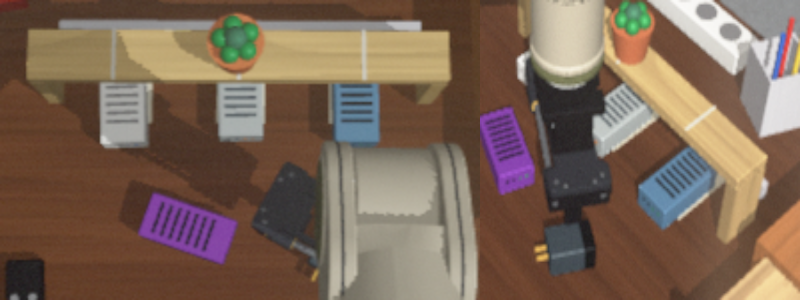

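White, grey and blue now stand square, with fronts at about column 124, 241 and 357 of the crop. The fingers are over the charger. I'll check the lateral positions numerically.

Run:
```python
from h import *
im=cv2.imread("pics/t2.png").astype(int)
def run(v,u0):
    m=(im[v,:,0]>im[v,:,2]*.78)  # not wood (wood is red)
    a=u0
    while m[a-1]:a-=1
    b=u0
    while m[b+1]:b+=1
    return a-.5,b+.5
bays=[.199,.054,-.091]
for n,u0 in(("w",251),("g",311),("b",368)):
    for v in(200,208,216):
        a,b=run(v,u0);A=ray("top",a,v,.036);B=ray("top",b,v,.036)
        print(n,v,a,b,A[:2].round(4),B[:2].round(4),round((A[1]+B[1])/2,4))
for v in (212,214,216,218,220,222,224,226): print(v,[tuple(im[v,u]) for u in(251,311,368)])
```

```text
w 200 239.5 265.5 [0.629  0.2288] [0.6286 0.1644] 0.1966
w 208 239.5 265.5 [0.6087 0.2285] [0.6083 0.1642] 0.1963
w 216 239.5 263.5 [0.5885 0.2281] [0.5882 0.169 ] 0.1986
g 200 297.5 322.5 [0.6282 0.0849] [0.6279 0.0227] 0.0538
g 208 297.5 322.5 [0.6079 0.085 ] [0.6075 0.0229] 0.0539
g 216 298.5 321.5 [0.5876 0.0825] [0.5873 0.0256] 0.054
b 200 354.5 379.5 [ 0.6274 -0.057 ] [ 0.6271 -0.1195] -0.0882
b 208 354.5 379.5 [ 0.6071 -0.0566] [ 0.6067 -0.1189] -0.0878
b 216 355.5 379.5 [ 0.5868 -0.0588] [ 0.5865 -0.1184] -0.0886
212 [(np.int64(167), np.int64(172), np.int64(171)), (np.int64(172), np.int64(175), np.int64(170)), (np.int64(159), np.int64(135), np.int64(100))]
214 [(np.int64(167), np.int64(170), np.int64(170)), (np.int64(175), np.int64(177), np.int64(171)), (np.int64(160), np.int64(138), np.int64(102))]
216 [(np.int64(166), np.int64(170), np.int64(170)), (np.int64(175), np.int64(176), np.int64(171)), (np.int64(161), np.int64(137), np.int64(102))]
218 [(np.int64(167), np.int64(170), np.int64(171)), (np.int64(123), np.int64(126), np.int64(124)), (np.int64(159), np.int64(134), np.int64(100))]
220 [(np.int64(159), np.int64(163), np.int64(163)), (np.int64(97), np.int64(102), np.int64(112)), (np.int64(151), np.int64(129), np.int64(95))]
222 [(np.int64(111), np.int64(111), np.int64(113)), (np.int64(53), np.int64(72), np.int64(106)), (np.int64(109), np.int64(92), np.int64(75))]
224 [(np.int64(34), np.int64(50), np.int64(72)), (np.int64(39), np.int64(54), np.int64(78)), (np.int64(92), np.int64(102), np.int64(107))]
226 [(np.int64(43), np.int64(63), np.int64(96)), (np.int64(37), np.int64(53), np.int64(75)), (np.int64(99), np.int64(111), np.int64(116))]
```

Request:
{"fn": "carry_out", "kwargs": {"deltas": [{"hand": 87,"dp": [0,0,0.16],"spin": 0},{"hand": 87,"dp": [0,0,0.32],"spin": 0},{"hand": 87,"dp": [0,0,0.42],"spin": 0},{"hand": 87,"dp": [0,0,0.48],"spin": 0},{"hand": 87,"dp": [0,0,0.48],"spin": 0},{"hand": 30,"dp": [0,0,0.48],"spin": 0},{"hand": 30,"dp": [0,0,0.48],"spin": 0},{"hand": 30,"dp": [0,0,0.48],"spin": 0},{"hand": 30,"dp": [0,0,0.48],"spin": 0},{"hand": 30,"dp": [0,0,0.48],"spin": 0},{"hand": 30,"dp": [0,0,0.48],"spin": 0},{"hand": 30,"dp": [0,0,0.48],"spin": 0}], "force": 40}}

```text
time: 10.55
ee_pos: [0.4394, -0.0576, 0.011]
eef_rot: [0.256, 0.967, 0.0, 0.0]
ft_force: [-0.8, 0.7, 2.6]
width: 0.0458
grip_force: 39.7
```

Run:
```python
from h import *
plan([(.439,-.058,.085,-.516,30,1,0),(.530,.0548,.085,-.0095,30,1,0),(.530,.0548,.014,-.0095,30,1,0)],(.439,-.058,.01,-.516))
plan([(.565,.0548,.014,-.0095,30,1,0)],(.53,.0548,.014,-.0095))
```

```text
at [ 0.439 -0.058  0.01 ] yaw -0.516 t 10.55 F [-0.8  0.7  2.6]
3
[{"hand":30,"dp":[0.0,0.0,-0.3],"spin":-0.0},{"hand":30,"dp":[-0.094,0.572,-0.3],"spin":-0.161},{"hand":30,"dp":[-0.094,0.572,-0.016],"spin":-0.161}]
at [0.53   0.0548 0.014 ] yaw -0.0095 t 10.55 F [-0.8  0.7  2.6]
1
[{"hand":30,"dp":[-0.14,0.001,0.0],"spin":-0.0}]
```

Request:
{"fn": "carry_out", "kwargs": {"deltas": [{"hand": 30,"dp": [0,0,-0.15],"spin": 0},{"hand": 30,"dp": [0,0,-0.3],"spin": 0},{"hand": 30,"dp": [-0.02,0.1,-0.3],"spin": -0.03},{"hand": 30,"dp": [-0.04,0.22,-0.3],"spin": -0.06},{"hand": 30,"dp": [-0.06,0.36,-0.3],"spin": -0.1},{"hand": 30,"dp": [-0.094,0.5,-0.3],"spin": -0.14},{"hand": 30,"dp": [-0.094,0.572,-0.3],"spin": -0.161},{"hand": 30,"dp": [-0.094,0.572,-0.3],"spin": -0.161},{"hand": 30,"dp": [-0.094,0.572,-0.3],"spin": -0.161},{"hand": 30,"dp": [-0.094,0.572,-0.2],"spin": -0.161},{"hand": 30,"dp": [-0.094,0.572,-0.1],"spin": -0.161},{"hand": 30,"dp": [-0.094,0.572,-0.016],"spin": -0.161},{"hand": 30,"dp": [-0.094,0.572,-0.016],"spin": -0.161},{"hand": 30,"dp": [-0.094,0.572,-0.016],"spin": -0.161}]}}

```text
time: 11.95
ee_pos: [0.5303, 0.0539, 0.0152]
eef_rot: [0.007, 1.0, -0.0, -0.0]
ft_force: [0.0, -0.3, -1.2]
width: 0.0458
grip_force: 39.8
```

Request:
{"fn": "carry_out", "kwargs": {"deltas": [{"hand": 30,"dp": [-0.02,0,0],"spin": 0},{"hand": 30,"dp": [-0.04,0,0],"spin": 0},{"hand": 30,"dp": [-0.06,0,0],"spin": 0},{"hand": 30,"dp": [-0.08,0,0],"spin": 0},{"hand": 30,"dp": [-0.1,0,0],"spin": 0},{"hand": 30,"dp": [-0.12,0,0],"spin": 0},{"hand": 30,"dp": [-0.14,0,0],"spin": 0},{"hand": 30,"dp": [-0.15,0,0],"spin": 0},{"hand": 30,"dp": [-0.16,0,0],"spin": 0},{"hand": 30,"dp": [-0.16,0,0],"spin": 0}]}}

```text
time: 12.95
ee_pos: [0.571, 0.0543, 0.0148]
eef_rot: [0.006, 1.0, 0.0, 0.0]
ft_force: [0.5, 0.2, -1.3]
width: 0.0457
grip_force: 39.8
```

Request:
{"fn": "carry_out", "kwargs": {"deltas": [{"hand": 30,"dp": [-0.006,0,0],"spin": 0},{"hand": 30,"dp": [-0.012,0,0],"spin": 0},{"hand": 30,"dp": [-0.012,0,0],"spin": 0}]}}

```text
time: 13.25
ee_pos: [0.5729, 0.0544, 0.0146]
eef_rot: [0.006, 1.0, 0.0, -0.001]
ft_force: [-4.1, -0.2, 0.9]
width: 0.0458
grip_force: 39.8
```

Request:
{"fn": "carry_out", "kwargs": {"deltas": [{"hand": 30,"dp": [-0.006,0,0],"spin": 0},{"hand": 30,"dp": [-0.006,0,0],"spin": 0}]}}

```text
time: 13.45
ee_pos: [0.5729, 0.0544, 0.0141]
eef_rot: [0.006, 1.0, 0.0, -0.002]
ft_force: [-11.2, -0.7, 4.3]
width: 0.0456
grip_force: 39.8
```

Request:
{"fn": "carry_out", "kwargs": {"deltas": [{"hand": 30,"dp": [-0.006,0,0],"spin": 0},{"hand": 30,"dp": [-0.006,0,0],"spin": 0}]}}

```text
time: 13.65
ee_pos: [0.5729, 0.0544, 0.0137]
eef_rot: [0.006, 1.0, -0.0, -0.004]
ft_force: [-15.4, 0.4, 6.8]
width: 0.0456
grip_force: 39.9
```

Request:
{"fn": "carry_out", "kwargs": {"deltas": [{"hand": 30,"dp": [-0.006,0,0],"spin": 0},{"hand": 30,"dp": [-0.006,0,0],"spin": 0}]}}

```text
time: 13.85
ee_pos: [0.5731, 0.0547, 0.0133]
eef_rot: [0.006, 1.0, 0.0, -0.005]
ft_force: [-20.3, 0.9, 9.1]
width: 0.046
grip_force: 39.9
```

Run:
```python
from h import *
s=(.5775,.0548,.014,-.0095)
plan([(.55,.0548,.014,-.0095,30,1,0),(.529,.0548,.065,-.0095,30,1,0),(.529,.1999,.065,-.0095,30,1,0),(.529,.1999,.014,-.0095,30,1,0)],s)
plan([(.572,.1997,.014,-.0095,30,1,0),(.5765,.1997,.014,-.0095,30,1,0)],(.529,.1999,.014,-.0095))
```

```text
at [0.5775 0.0548 0.014 ] yaw -0.0095 t 13.85 F [-20.3   0.9   9.1]
4
[{"hand":30,"dp":[0.11,-0.001,0.0],"spin":-0.0},{"hand":30,"dp":[0.194,-0.002,-0.204],"spin":-0.0},{"hand":30,"dp":[0.2,0.579,-0.204],"spin":-0.0},{"hand":30,"dp":[0.2,0.579,0.0],"spin":-0.0}]
at [0.529  0.1999 0.014 ] yaw -0.0095 t 13.85 F [-20.3   0.9   9.1]
2
[{"hand":30,"dp":[-0.172,0.001,0.0],"spin":-0.0},{"hand":30,"dp":[-0.19,0.001,0.0],"spin":-0.0}]
```

Request:
{"fn": "carry_out", "kwargs": {"deltas": [{"hand": 30,"dp": [0.04,0,0],"spin": 0},{"hand": 30,"dp": [0.11,0,0],"spin": 0},{"hand": 30,"dp": [0.15,0,-0.1],"spin": 0},{"hand": 30,"dp": [0.2,0,-0.204],"spin": 0},{"hand": 30,"dp": [0.2,0.15,-0.204],"spin": 0},{"hand": 30,"dp": [0.2,0.3,-0.204],"spin": 0},{"hand": 30,"dp": [0.2,0.45,-0.204],"spin": 0},{"hand": 30,"dp": [0.2,0.579,-0.204],"spin": 0},{"hand": 30,"dp": [0.2,0.579,-0.204],"spin": 0},{"hand": 30,"dp": [0.2,0.579,-0.204],"spin": 0},{"hand": 30,"dp": [0.2,0.579,-0.1],"spin": 0},{"hand": 30,"dp": [0.2,0.579,0],"spin": 0},{"hand": 30,"dp": [0.2,0.579,0],"spin": 0},{"hand": 30,"dp": [0.2,0.579,0],"spin": 0}]}}

```text
time: 15.25
ee_pos: [0.5303, 0.1984, 0.0153]
eef_rot: [0.007, 1.0, -0.0, -0.0]
ft_force: [0.2, -0.3, -1.4]
width: 0.0456
grip_force: 39.9
```

Request:
{"fn": "carry_out", "kwargs": {"deltas": [{"hand": 30,"dp": [-0.02,0,0],"spin": 0},{"hand": 30,"dp": [-0.04,0,0],"spin": 0},{"hand": 30,"dp": [-0.06,0,0],"spin": 0},{"hand": 30,"dp": [-0.08,0,0],"spin": 0},{"hand": 30,"dp": [-0.1,0,0],"spin": 0},{"hand": 30,"dp": [-0.12,0,0],"spin": 0},{"hand": 30,"dp": [-0.14,0,0],"spin": 0},{"hand": 30,"dp": [-0.155,0,0],"spin": 0},{"hand": 30,"dp": [-0.17,0,0],"spin": 0},{"hand": 30,"dp": [-0.176,0,0],"spin": 0},{"hand": 30,"dp": [-0.182,0,0],"spin": 0},{"hand": 30,"dp": [-0.182,0,0],"spin": 0}]}}

```text
time: 16.45
ee_pos: [0.5745, 0.1991, 0.0145]
eef_rot: [0.006, 1.0, -0.0, -0.001]
ft_force: [-4.7, -0.4, 0.4]
width: 0.0456
grip_force: 39.9
```

Request:
{"fn": "carry_out", "kwargs": {"deltas": [{"hand": 30,"dp": [-0.008,0,0],"spin": 0},{"hand": 30,"dp": [-0.014,0,0],"spin": 0},{"hand": 30,"dp": [-0.014,0,0],"spin": 0}]}}

```text
time: 16.75
ee_pos: [0.5746, 0.1993, 0.0136]
eef_rot: [0.006, 1.0, -0.001, -0.005]
ft_force: [-19.0, -1.8, 7.0]
width: 0.0454
grip_force: 39.9
```

Request:
{"fn": "carry_out", "kwargs": {"deltas": [{"hand": 30,"dp": [0.04,0,0],"spin": 0},{"hand": 30,"dp": [0.11,0,0],"spin": 0},{"hand": 30,"dp": [0.15,0,-0.1],"spin": 0},{"hand": 30,"dp": [0.2,0,-0.204],"spin": 0},{"hand": 30,"dp": [0.2,-0.15,-0.204],"spin": 0},{"hand": 30,"dp": [0.2,-0.3,-0.204],"spin": 0},{"hand": 30,"dp": [0.2,-0.45,-0.204],"spin": 0},{"hand": 30,"dp": [0.2,-0.6,-0.204],"spin": 0},{"hand": 30,"dp": [0.2,-0.75,-0.204],"spin": 0}]}}

```text
time: 17.65
ee_pos: [0.5268, 0.0106, 0.0662]
eef_rot: [0.006, 1.0, 0.0, 0.001]
ft_force: [0.2, -0.8, -1.1]
width: 0.0456
grip_force: 39.9
```

Run:
```python
from h import *
# commanded: from (.578,.1995,.014): shift x .2*.25 back, y -.1875
c,s=np.cos(-.0095),np.sin(-.0095)
d=.25*np.array([.2*-c+-.75*-s, .2*-s+-.75*c])
st=(.578+d[0],.1995+d[1],.065,-.0095);print(st)
plan([(.526,-.0898,.065,-.0095,30,1,0),(.526,-.0898,.014,-.0095,30,1,0)],st)
```

```text
(np.float64(0.526221033025879), np.float64(0.012483453729107502), 0.065, -0.0095)
at [0.5262 0.0125 0.065 ] yaw -0.0095 t 17.65 F [ 0.2 -0.8 -1.1]
2
[{"hand":30,"dp":[-0.003,-0.409,0.0],"spin":-0.0},{"hand":30,"dp":[-0.003,-0.409,0.204],"spin":-0.0}]
```

Request:
{"fn": "carry_out", "kwargs": {"deltas": [{"hand": 30,"dp": [0,-0.15,0],"spin": 0},{"hand": 30,"dp": [0,-0.3,0],"spin": 0},{"hand": 30,"dp": [0,-0.41,0],"spin": 0},{"hand": 30,"dp": [0,-0.41,0],"spin": 0},{"hand": 30,"dp": [0,-0.41,0],"spin": 0},{"hand": 30,"dp": [0,-0.41,0.1],"spin": 0},{"hand": 30,"dp": [0,-0.41,0.204],"spin": 0},{"hand": 30,"dp": [0,-0.41,0.204],"spin": 0},{"hand": 30,"dp": [0,-0.41,0.204],"spin": 0}]}}

```text
time: 18.55
ee_pos: [0.5253, -0.0894, 0.0151]
eef_rot: [0.006, 1.0, 0.0, -0.0]
ft_force: [0.1, 0.0, -0.8]
width: 0.0458
grip_force: 39.9
```

Request:
{"fn": "carry_out", "kwargs": {"deltas": [{"hand": 30,"dp": [-0.02,0,0],"spin": 0},{"hand": 30,"dp": [-0.04,0,0],"spin": 0},{"hand": 30,"dp": [-0.06,0,0],"spin": 0},{"hand": 30,"dp": [-0.08,0,0],"spin": 0},{"hand": 30,"dp": [-0.1,0,0],"spin": 0},{"hand": 30,"dp": [-0.12,0,0],"spin": 0},{"hand": 30,"dp": [-0.14,0,0],"spin": 0},{"hand": 30,"dp": [-0.155,0,0],"spin": 0},{"hand": 30,"dp": [-0.17,0,0],"spin": 0},{"hand": 30,"dp": [-0.176,0,0],"spin": 0},{"hand": 30,"dp": [-0.182,0,0],"spin": 0},{"hand": 30,"dp": [-0.182,0,0],"spin": 0}]}}

```text
time: 19.75
ee_pos: [0.5709, -0.0909, 0.0148]
eef_rot: [0.006, 1.0, 0.0, 0.0]
ft_force: [-0.9, -0.1, -1.2]
width: 0.0457
grip_force: 39.9
```

Request:
{"fn": "carry_out", "kwargs": {"deltas": [{"hand": 30,"dp": [-0.008,0,0],"spin": 0},{"hand": 30,"dp": [-0.014,0,0],"spin": 0},{"hand": 30,"dp": [-0.014,0,0],"spin": 0}]}}

```text
time: 20.05
ee_pos: [0.572, -0.0909, 0.0142]
eef_rot: [0.007, 1.0, 0.0, -0.002]
ft_force: [-11.8, -0.3, 3.0]
width: 0.0459
grip_force: 39.9
```

Run:
```python
from h import *
plan([(.525,-.09,.014,-.0095,30,1,0),(.525,-.09,.135,-.0095,30,1,0),(.55,-.2,.135,-.0095,30,1,0),(.55,-.339,.135,-.015,30,1,0),(.55,-.339,.06,-.015,30,1,0)],(.575,-.0905,.014,-.0095))
im=cv2.imread("pics/top0.png");cv2.imwrite("pics/d.png",cv2.resize(im[90:290,420:530],None,fx=3,fy=3,interpolation=cv2.INTER_CUBIC))
```

```text
at [ 0.575  -0.0905  0.014 ] yaw -0.0095 t 20.05 F [-11.8  -0.3   3. ]
5
[{"hand":30,"dp":[0.2,0.0,0.0],"spin":-0.0},{"hand":30,"dp":[0.2,0.0,-0.484],"spin":-0.0},{"hand":30,"dp":[0.096,-0.439,-0.484],"spin":-0.0},{"hand":30,"dp":[0.091,-0.995,-0.484],"spin":0.002},{"hand":30,"dp":[0.091,-0.995,-0.184],"spin":0.002}]
```

View pics/d.png

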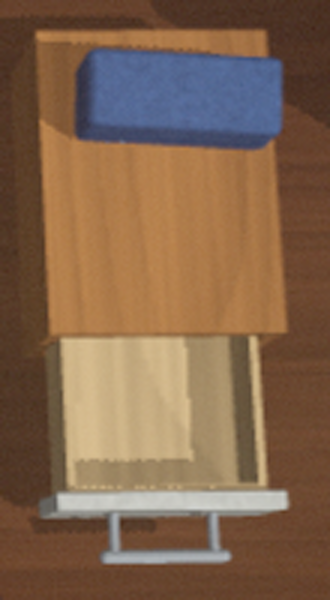

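The drawer is open and empty. The top of its front spans x of about 0.474–0.487, with its midline near y = -0.34, and the handle is at crop row 557.

Request:
{"fn": "carry_out", "kwargs": {"deltas": [{"hand": 30,"dp": [0.04,0,0],"spin": 0},{"hand": 30,"dp": [0.12,0,0],"spin": 0},{"hand": 30,"dp": [0.2,0,-0.1],"spin": 0},{"hand": 30,"dp": [0.2,0,-0.25],"spin": 0},{"hand": 30,"dp": [0.2,0,-0.4],"spin": 0},{"hand": 30,"dp": [0.2,0,-0.484],"spin": 0},{"hand": 30,"dp": [0.2,0,-0.484],"spin": 0},{"hand": 30,"dp": [0.15,-0.15,-0.484],"spin": 0},{"hand": 30,"dp": [0.12,-0.3,-0.484],"spin": 0},{"hand": 30,"dp": [0.1,-0.45,-0.484],"spin": 0},{"hand": 30,"dp": [0.09,-0.6,-0.484],"spin": 0},{"hand": 30,"dp": [0.09,-0.75,-0.484],"spin": 0},{"hand": 30,"dp": [0.09,-0.9,-0.484],"spin": 0},{"hand": 30,"dp": [0.09,-0.995,-0.484],"spin": 0.002},{"hand": 30,"dp": [0.09,-0.995,-0.484],"spin": 0.002},{"hand": 30,"dp": [0.09,-0.995,-0.484],"spin": 0.002},{"hand": 30,"dp": [0.09,-0.995,-0.484],"spin": 0.002}]}}

```text
time: 21.75
ee_pos: [0.5489, -0.3378, 0.135]
eef_rot: [0.009, 1.0, 0.001, -0.0]
ft_force: [-0.2, -1.0, -1.3]
width: 0.0455
grip_force: 39.9
```

Run:
```python
from h import *
a=cv2.cvtColor(camera("top"),cv2.COLOR_RGB2BGR);b=cv2.cvtColor(camera("side"),cv2.COLOR_RGB2BGR)
cv2.imwrite("pics/t3.png",a)
cv2.imwrite("pics/m3.png",np.hstack([cv2.resize(a[150:300,230:530],(400,200)),cv2.resize(b[170:400,300:530],(400,400))[:200],]) if 0 else np.hstack([cv2.resize(a[150:300,200:530],(440,200)),cv2.resize(b[250:400,360:530],(227,200))]))
plan([])
```

```text
at [ 0.549  -0.3379  0.1355] yaw -0.0172 t 21.85 F [-0.4  1.  -1.4]
0
[]
```

View pics/m3.png

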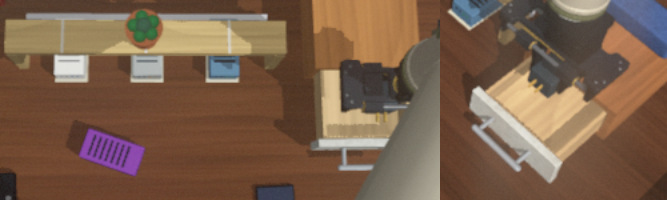

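All three boxes sit on their pads. The charger, prongs toward the front, hangs over the drawer interior. Lowering it now.

Request:
{"fn": "carry_out", "kwargs": {"deltas": [{"hand": 30,"dp": [0,0,0.1],"spin": 0},{"hand": 30,"dp": [0,0,0.2],"spin": 0},{"hand": 30,"dp": [0,0,0.28],"spin": 0},{"hand": 30,"dp": [0,0,0.34],"spin": 0},{"hand": 30,"dp": [0,0,0.37],"spin": 0},{"hand": 30,"dp": [0,0,0.39],"spin": 0},{"hand": 30,"dp": [0,0,0.4],"spin": 0},{"hand": 30,"dp": [0,0,0.4],"spin": 0},{"hand": 30,"dp": [0,0,0.4],"spin": 0}]}}

```text
time: 22.75
ee_pos: [0.5489, -0.3396, 0.0365]
eef_rot: [0.01, 1.0, -0.0, 0.001]
ft_force: [0.9, 0.6, -1.3]
width: 0.0456
grip_force: 39.9
```

Request:
{"fn": "carry_out", "kwargs": {"deltas": [{"hand": 30,"dp": [0,0,0.006],"spin": 0},{"hand": 30,"dp": [0,0,0.012],"spin": 0},{"hand": 30,"dp": [0,0,0.012],"spin": 0}]}}

```text
time: 23.05
ee_pos: [0.5487, -0.3394, 0.0329]
eef_rot: [0.01, 1.0, -0.0, 0.0]
ft_force: [-1.1, -0.9, -0.6]
width: 0.0455
grip_force: 39.9
```

Request:
{"fn": "carry_out", "kwargs": {"deltas": [{"hand": 30,"dp": [0,0,0.003],"spin": 0},{"hand": 52,"dp": [0,0,0.003],"spin": 0},{"hand": 64,"dp": [0,0,0.003],"spin": 0},{"hand": 64,"dp": [0,0,0.003],"spin": 0},{"hand": 64,"dp": [0,0,0.003],"spin": 0},{"hand": 64,"dp": [0,0,-0.1],"spin": 0},{"hand": 64,"dp": [0,0,-0.25],"spin": 0},{"hand": 64,"dp": [0,0,-0.4],"spin": 0},{"hand": 0,"dp": [0,0,-0.4],"spin": 0},{"hand": 0,"dp": [0.15,0,-0.4],"spin": 0},{"hand": 0,"dp": [0.3,0,-0.4],"spin": 0},{"hand": 0,"dp": [0.45,0,-0.4],"spin": 0},{"hand": 0,"dp": [0.6,0,-0.4],"spin": 0},{"hand": 0,"dp": [0.6,0,-0.4],"spin": 0},{"hand": 0,"dp": [0.6,0,-0.4],"spin": 0}]}}

```text
time: 24.55
ee_pos: [0.3983, -0.3364, 0.1328]
eef_rot: [0.01, 1.0, 0.0, 0.0]
ft_force: [0.5, -0.1, -0.1]
width: 0.016
grip_force: 0.0
```

Run:
```python
from h import *
plan([(.4,-.341,.035,-.015,0,1,0),(.53,-.343,.035,-.015,0,1,0)])
```

```text
at [ 0.3983 -0.3364  0.1328] yaw -0.0199 t 24.55 F [ 0.5 -0.1 -0.1]
2
[{"hand":0,"dp":[-0.007,-0.018,0.391],"spin":-0.002},{"hand":0,"dp":[-0.527,-0.016,0.391],"spin":-0.002}]
```

Request:
{"fn": "carry_out", "kwargs": {"deltas": [{"hand": 0,"dp": [0,-0.018,0.15],"spin": 0},{"hand": 0,"dp": [0,-0.018,0.3],"spin": 0},{"hand": 0,"dp": [0,-0.018,0.39],"spin": 0},{"hand": 0,"dp": [0,-0.018,0.39],"spin": 0},{"hand": 0,"dp": [0,-0.018,0.39],"spin": 0},{"hand": 0,"dp": [-0.05,-0.018,0.39],"spin": 0},{"hand": 0,"dp": [-0.09,-0.018,0.39],"spin": 0},{"hand": 0,"dp": [-0.13,-0.018,0.39],"spin": 0},{"hand": 0,"dp": [-0.17,-0.018,0.39],"spin": 0},{"hand": 0,"dp": [-0.21,-0.018,0.39],"spin": 0},{"hand": 0,"dp": [-0.25,-0.018,0.39],"spin": 0},{"hand": 0,"dp": [-0.29,-0.018,0.39],"spin": 0},{"hand": 0,"dp": [-0.33,-0.018,0.39],"spin": 0},{"hand": 0,"dp": [-0.37,-0.018,0.39],"spin": 0},{"hand": 0,"dp": [-0.41,-0.018,0.39],"spin": 0},{"hand": 0,"dp": [-0.45,-0.018,0.39],"spin": 0},{"hand": 0,"dp": [-0.49,-0.018,0.39],"spin": 0},{"hand": 0,"dp": [-0.53,-0.018,0.39],"spin": 0}]}}

```text
time: 26.35
ee_pos: [0.5318, -0.3435, 0.0352]
eef_rot: [0.01, 1.0, 0.0, -0.0]
ft_force: [-0.8, 0.8, -0.1]
width: 0.0005
grip_force: 0.7
```

Request:
{"fn": "carry_out", "kwargs": {"deltas": [{"hand": 0,"dp": [-0.016,0,0],"spin": 0},{"hand": 0,"dp": [-0.032,0,0],"spin": 0},{"hand": 0,"dp": [-0.032,0,0],"spin": 0}]}}

```text
time: 26.65
ee_pos: [0.5395, -0.3438, 0.0353]
eef_rot: [0.009, 1.0, -0.0, 0.0]
ft_force: [-0.0, 0.0, 0.0]
width: 0.0002
grip_force: 0.0
```

Request:
{"fn": "carry_out", "kwargs": {"deltas": [{"hand": 0,"dp": [-0.012,0,0],"spin": 0},{"hand": 0,"dp": [-0.02,0,0],"spin": 0},{"hand": 0,"dp": [-0.02,0,0],"spin": 0}]}}

```text
time: 26.95
ee_pos: [0.5442, -0.3439, 0.0354]
eef_rot: [0.01, 1.0, -0.0, 0.0]
ft_force: [0.4, -0.6, -0.5]
width: 0.0002
grip_force: 0.1
```

Request:
{"fn": "carry_out", "kwargs": {"deltas": [{"hand": 0,"dp": [-0.012,0,0],"spin": 0},{"hand": 0,"dp": [-0.02,0,0],"spin": 0},{"hand": 0,"dp": [-0.02,0,0],"spin": 0}]}}

```text
time: 27.25
ee_pos: [0.5466, -0.3441, 0.035]
eef_rot: [0.01, 1.0, 0.001, -0.002]
ft_force: [-10.6, 3.3, 6.9]
width: 0.0002
grip_force: 5.5
```

Run:
```python
from h import *
b=cv2.cvtColor(camera("side"),cv2.COLOR_RGB2BGR)
cv2.imwrite("pics/s4.png",cv2.resize(b[220:400,360:560],(600,540)))
```

```text
(no output)
```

View pics/s4.png

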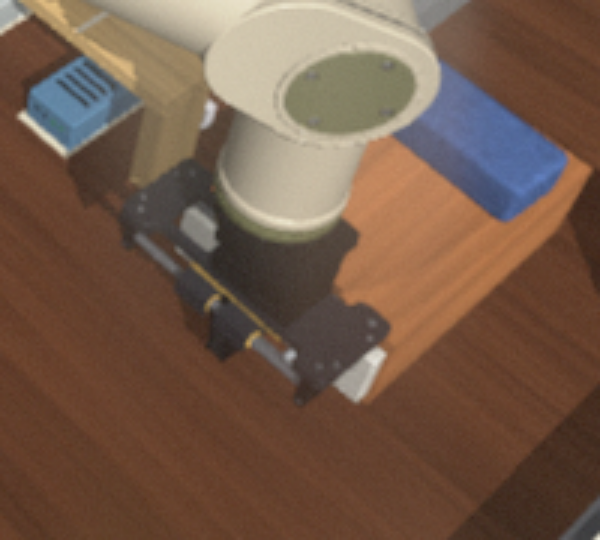

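The drawer is shut: its front meets the unit body, and the force rose to 10.6 N. I'll retreat and check everything.

Request:
{"fn": "carry_out", "kwargs": {"deltas": [{"hand": 0,"dp": [-0.004,0,0],"spin": 0},{"hand": 0,"dp": [0.04,0,0],"spin": 0},{"hand": 0,"dp": [0.16,0,0],"spin": 0},{"hand": 0,"dp": [0.36,0,0],"spin": 0},{"hand": 0,"dp": [0.5,0,-0.2],"spin": 0},{"hand": 0,"dp": [0.6,0,-0.4],"spin": 0},{"hand": 0,"dp": [0.6,0,-0.6],"spin": 0},{"hand": 0,"dp": [0.6,0,-0.6],"spin": 0},{"hand": 0,"dp": [0.6,0,-0.6],"spin": 0},{"hand": 0,"dp": [0.6,0,-0.6],"spin": 0}]}}

```text
time: 28.3
ee_pos: [0.3992, -0.3407, 0.185]
eef_rot: [0.009, 1.0, 0.0, 0.0]
ft_force: [-0.0, -0.4, -2.0]
width: 0.0008
grip_force: 0.0
```

Run:
```python
from h import *
a=cv2.cvtColor(camera("top"),cv2.COLOR_RGB2BGR);b=cv2.cvtColor(camera("side"),cv2.COLOR_RGB2BGR)
cv2.imwrite("pics/t5.png",a)
cv2.imwrite("pics/m5.png",np.hstack([cv2.resize(a[140:300,200:440],(480,320)),cv2.resize(b[200:400,360:560],(320,320))]))
im=a.astype(int)
for n,u0 in(("w",254),("g",310),("b",368)):
    for v in(196,200):
        row=im[v];m=row[:,0]>row[:,2]*.78
        x=u0;y=u0
        while m[x-1]:x-=1
        while m[y+1]:y+=1
        print(n,v,x,y,row[x:y+1].sum(1).tolist())
```

```text
w 196 240 265 [340, 479, 509, 485, 443, 433, 438, 440, 435, 437, 437, 438, 436, 437, 439, 433, 433, 441, 435, 461, 496, 505, 441, 351, 471, 516]
w 200 240 265 [343, 480, 507, 504, 510, 511, 509, 507, 501, 506, 504, 508, 507, 508, 507, 511, 508, 507, 508, 510, 511, 500, 437, 462, 518, 468]
g 196 298 321 [326, 374, 380, 391, 333, 317, 337, 369, 377, 361, 307, 281, 283, 279, 285, 281, 285, 288, 283, 284, 355, 393, 380, 383]
g 200 298 322 [328, 418, 495, 520, 523, 517, 521, 517, 521, 522, 523, 517, 520, 520, 470, 425, 410, 397, 391, 390, 395, 389, 381, 376, 281]
b 196 354 379 [330, 381, 288, 240, 291, 301, 243, 185, 207, 226, 204, 185, 179, 186, 181, 184, 177, 165, 179, 172, 176, 186, 296, 372, 394, 308]
b 200 355 379 [387, 290, 236, 290, 306, 297, 294, 291, 287, 296, 300, 291, 294, 284, 292, 292, 292, 300, 294, 288, 296, 290, 361, 388, 306]
```

View pics/m5.png

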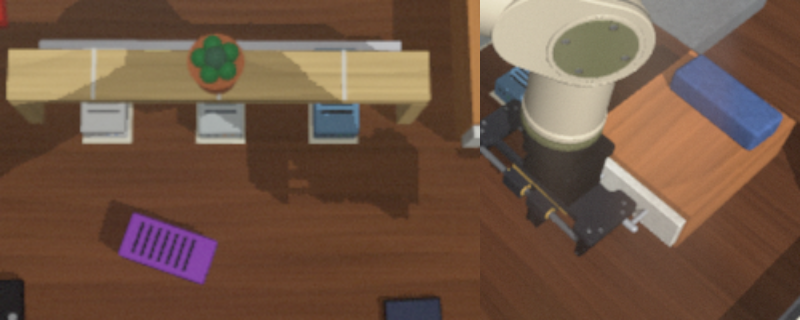

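Run:
```python
from h import *
a=cv2.imread("pics/t5.png")
print("pads z0",[ray("top",u,200,0)[1].round(4) for u in(239.5,265.5,297.5,322.5,354.5,379.7)])
print("box z36 edges",[ray("top",u,200,.036)[1].round(4) for u in(239.7,261.7,356.5,357.7,376.6)])
for x in(.60,.60): print([[round(proj("top",(.6,y+d,z))[0],1) for d in(.031,-.031) for z in(0,)]+[round(proj("top",(.62,y+d,z))[0],1) for d in(.028,-.028) for z in(.036,0)] for y in(.199,.054,-.091)])
for u0,u1 in((236,268),(294,326),(350,384)): print(u0,a[198,u0:u1].tolist())
```

```text
pads z0 [np.float64(0.2352), np.float64(0.1686), np.float64(0.0865), np.float64(0.0222), np.float64(-0.0602), np.float64(-0.1253)]
box z36 edges [np.float64(0.2283), np.float64(0.1738), np.float64(-0.062), np.float64(-0.065), np.float64(-0.1122)]
[[np.float64(241.3), np.float64(265.6), np.float64(240.2), np.float64(242.6), np.float64(262.8), np.float64(264.5)], [np.float64(298.1), np.float64(322.3), np.float64(298.7), np.float64(299.3), np.float64(321.2), np.float64(321.1)], [np.float64(354.7), np.float64(378.8), np.float64(357.0), np.float64(355.7), np.float64(379.4), np.float64(377.4)]]
[[np.float64(241.3), np.float64(265.6), np.float64(240.2), np.float64(242.6), np.float64(262.8), np.float64(264.5)], [np.float64(298.1), np.float64(322.3), np.float64(298.7), np.float64(299.3), np.float64(321.2), np.float64(321.1)], [np.float64(354.7), np.float64(378.8), np.float64(357.0), np.float64(355.7), np.float64(379.4), np.float64(377.4)]]
236 [[38, 57, 81], [36, 53, 76], [39, 56, 81], [39, 54, 79], [107, 117, 124], [156, 160, 162], [166, 170, 170], [167, 170, 170], [166, 170, 170], [166, 170
[... 727 characters left out ...]
, [130, 132, 129], [131, 132, 129], [133, 134, 129], [132, 132, 129], [131, 134, 129], [130, 131, 127], [120, 131, 132], [80, 93, 104], [40, 54, 78], [35, 54, 78], [35, 53, 76]]
350 [[39, 54, 77], [35, 52, 76], [30, 48, 74], [36, 49, 78], [94, 109, 119], [116, 128, 134], [96, 96, 94], [95, 81, 63], [115, 97, 72], [120, 102, 77], [120, 99, 74], [117, 99, 74], [120, 101, 77], [118, 101, 79], [120, 101, 78], [118, 101, 74], [120, 101, 77], [116, 97, 71], [117, 100, 76], [117, 97, 73], [120, 101, 78], [120, 100, 77], [119, 101, 76], [116, 99, 74], [121, 100, 78], [118, 101, 78], [115, 99, 75], [148, 124, 92], [158, 133, 97], [114, 99, 91], [43, 62, 94], [44, 66, 102], [40, 63, 99], [42, 65, 98]]
```

The edges match the predicted home edges to within about a pixel (2 mm): white 240→262.5, blue 357→379.3, grey symmetric on its pad. The drawer front is flush. Handing in.

```bash
python3 -c "
from bench import *
print(close_job())"
```

```text
the job is handed in; nothing more can be done
None
```

The job is handed in after about 28 s of robot time: the charger is in the shut drawer and the three boxes are on their pads against the rail, within about 2 mm by the last picture; no verdict was returned.

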